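# Take a gauge reading on the vacuum pump

### The arm

A 6-joint arm with a two-finger parallel gripper is mounted at the origin on a cart in front of the work surface, level with it; the furniture and walls round the work are solid. World frame = base frame: x ahead of the robot, y to its left, z up, the work surface at z = 0. Lengths are in mm, angles in degrees, forces in N, time in s.
With the tool pointing down it reaches from about 375 to 925 mm from the base axis. Payload 5.7 kg.
Tool frame: the origin (TCP) lies between the finger pads; the fingertips stand 22 mm ahead of it and the grasp point (between the pads) lies 3 mm ahead of it; z points along the fingers, y is the line along which they close (so a half turn about z gives the same grasp; the last joint's range is limited). The gripper opens to 85 mm and grips with 20 to 120 N. Pads are 22 mm wide; open, the fingers measure 114 mm over their backs; the gripper's body (76 mm by 85 mm) begins 54 mm behind the grasp point. The pads swing forward as they close: fully open they stand 13 mm farther back than shut.
Start: joints at [64.28, 20.558, 86.54, -0, 72.909, -6.595], TCP at [196.574, 566.855, 253.267] pointing down, gripper open.
Joint ranges: [-170.27, 170.27], [-57.76, 135], [12.27, 136.19], [-55.21, 235.2], [11.17, 155.16], [-170.74, 170.74]. Speed limits (degrees/s): [136.94, 136.94, 180, 180, 180, 180].

### API

Orientations are given as a 3x3 rotation matrix whose columns are the frame's x, y, z axes.
In Python, from plant import * gives the robot as it stands. Calls block until the motion is done:
- reach(position, orientation): joint-space move of the TCP to a pose.
- line_to(position, ori=None, feed=150): straight line of the TCP; ori=None keeps the orientation; feed is the mean speed in mm/s.
- set_joints(angles): joint-space move.
- move_gripper(opening, squeeze=None): finger opening in mm; squeeze is the grip in N (None keeps the last); returns when the fingers have stopped.
- pause(seconds).
- solve_ik(position, orientation): joint angles nearest the present ones, or None.
- sense(): the state.
- grab_frame(name): name is "scene" or "side" or "wrist"; returns a dict with "pixels" (384x512x3 uint8, red, green, blue), "vertical_fov" (degrees; the focal length in pixels is half the picture's height over the tangent of half this angle, whatever the lens; pixels are square), "cx", "cy" (the principal point, pixels), "rvec" (rotation vector, rad) and "tvec" (3), from world to camera coordinates, as OpenCV has them. Camera axes: x right, y down, z forward; pixel columns grow to the right and rows downward; lengths in mm; the calibration is good to about 2 mm. A picture is of the moment at which its call begins. There is no depth.
A pose or a line that the arm cannot do raises Unreachable and nothing moves.
- close_job(): hands the job in; it is judged then, once.
The state is a dict: "t": time; "joints": joint angles; "joint_velocities": joint speeds; "joint_efforts": joint torques, N m; "tcp_pos": TCP position; "tcp_rot": TCP orientation; "wrist_force": force on the tool from outside, world axes, zero at the start; "wrist_torque": the same for the moment, N m; "width": finger opening in mm; "grip_force": force on a finger pad.
Only numpy, scipy, OpenCV 4.12 (cv2) and the standard library are available. Lean on these libraries where they do the work, as an engineer would, in place of code of your own. Each camera call takes 0.05 s, during which the arm holds its last target. There are 200 camera calls.

### The job

Take the gauge rod from its cradle and push it tip first down the sloping guide tube of the vacuum pump until its brass collar stops squarely on the tube's mouth, keep it home for a moment, then draw it right out. Finish while still holding the rod: still and level in the gripper, marks facing up, its tip over the middle of the glass dish and about 8 cm above the bench, the rod clear of dish, pump and cradle. Do not let go or put it down at the end, and leave the dish, bottle, tape and marker where they are.

Things in the scene. Friction and masses are not known exactly. Their poses are not given: they have to be found in the camera images.
- gauge: Gauge rod, 211 mm long, 0.1 kg, starts level in the cradle, axis 55 mm above the bench. Origin: centre of the brass collar's front face, on the axis; +x to the tip, +z the side with marks (up at start). Steel rod 8 mm thick, x = 0 to 105 mm; collar 28 mm across, x = 0 to -6; orange handle x = -12 to -75; square 8 mm tang to -100; end button to -106. Centre of mass in the handle.
- gauge_tip (a point): Tip of the gauge rod, on its axis, 105 mm from the collar's front face. A white strip with marks runs along the rod's +z side over the last 50 mm.
- gauge_grip (a point): Centre of the gauge rod's orange handle (x = -43.5 mm in the gauge's frame): the place to grip, across its 14 mm width (y); it is 18 mm high (z) and 63 mm long (x).
- cradle: Fixed grey cradle, 160 mm long, 42 mm wide, axes as the gauge lying in it, origin on the bench below the gauge's origin. Base 8 mm thick; two forks 8 mm thick along x, at x = +35 and -92 mm, open above, slots 12 mm wide, slot floor 51 mm and fork tops 64 mm above the bench. The handle is free between them; the gauge lifts straight up.
- pump: Fixed small blue and grey vacuum pump, 142 mm long (x -50 to +92 mm), 80 mm wide; origin on the bench under the blue case, z up. Case 63 mm high, grey motor behind it (+x) 75 mm high. The guide tube slopes over the case.
- guide_tube: Steel tube fixed on the pump. Origin: centre of its mouth's rim, 130 mm above the bench; +x runs down the bore, 35 degrees below level, towards the pump's +x. Bore 12 mm wide, 100 mm long, flaring over the last 12 mm to 22 mm at the mouth; outside 20 mm, mouth 30 mm. With the collar (28 mm) resting on the rim the gauge's origin is at this origin, its x along this x.
- dish: Open glass dish, 78 mm across, 15 mm high, loose on the bench; origin at the centre of its underside.
- bottle: Brown dropper bottle, 33 mm across, 79 mm high, loose bystander; origin at the centre of its underside.
- tape: Roll of masking tape lying flat, 98 mm across, 25 mm high, loose bystander; origin at the centre of its underside.
- marker: Marker pen lying down, 139 mm long (x), 17 mm wide, loose bystander; origin at the centre of its underside.
- microscope_1: White stereo microscope fixed on the bench, about 0.2 m long and wide and 0.3 m high, an obstacle for the gripper and arm; origin on the bench under its base.
Things that resemble listed ones, but are neither listed nor needed, are in the scene too. Leave any blue or green look-alike of the dish alone.

How it is judged:
By the outcome, as a careful person would: the job done as asked, in the order asked, and still so for the second after the job is handed in, while the arm keeps its last pose, push and grip.
It also fails if it takes over 59 s, if anything falls off the work surface, if the arm or the gripper's body presses on something with over 40 N, if the wrist force passes 120 N, or if a joint passes its speed limit or range.

## Working session

There is one attempt and no reset: what is moved stays moved. The work goes in short steps, each a Python script; the robot and the scene stay as the last script left them, time stands still between calls to the robot, and variables do not carry over. Pictures are saved under pics/ and viewed, at most 12 in all, crops included, and the job is handed in when it is done.

```bash
mkdir -p pics; cat > h.py <<'E'
from plant import *
import numpy as np, cv2, pickle
def snap(n,tag):
    f=grab_frame(n); cv2.imwrite(f'pics/{tag}.png',f['pixels'][:,:,::-1]); pickle.dump(f,open(f'pics/{tag}.pkl','wb')); return f
def cam(f):
    if isinstance(f,str): f=pickle.load(open(f'pics/{f}.pkl','rb'))
    R=cv2.Rodrigues(np.array(f['rvec'],float))[0]; t=np.array(f['tvec'],float).ravel()
    F=192/np.tan(np.radians(f['vertical_fov'])/2)
    return R,t,F,f['cx'],f['cy']
def onz(f,u,v,z):
    R,t,F,cx,cy=cam(f); C=-R.T@t; d=R.T@np.array([(u-cx)/F,(v-cy)/F,1]); return C+d*(z-C[2])/d[2]
def tri(obs):
    A=np.zeros((3,3));b=np.zeros(3)
    for f,u,v in obs:
        R,t,F,cx,cy=cam(f);C=-R.T@t;d=R.T@np.array([(u-cx)/F,(v-cy)/F,1]);d/=np.linalg.norm(d)
        P=np.eye(3)-np.outer(d,d);A+=P;b+=P@C
    return np.linalg.solve(A,b)
def proj(f,p):
    R,t,F,cx,cy=cam(f);c=R@np.array(p,float)+t;return np.array([F*c[0]/c[2]+cx,F*c[1]/c[2]+cy])
E
python3 - <<'E'
from h import *
a=snap('scene','s0');b=snap('side','d0');c=snap('wrist','w0')
for f in(a,b,c):
    R,t,F,cx,cy=cam(f);print(-R.T@t,R[2],F,cx,cy)
im=[cv2.imread(f'pics/{n}.png') for n in('s0','d0')]
cv2.imwrite('pics/s0b.png',cv2.resize(im[0],(800,600),interpolation=cv2.INTER_CUBIC))
cv2.imwrite('pics/d0b.png',cv2.resize(im[1],(800,600),interpolation=cv2.INTER_CUBIC))
print(sense()['t'])
E
```

```text
[-27.63889434  27.03616038 784.93336191] [ 0.61568056 -0.29026792 -0.73258582] 398.12662430839595 258.9909136426579 194.22829209253894
[  -56.9319576  -1150.76614421   910.44010248] [ 0.42175281  0.68225464 -0.59720446] 477.94023480374403 257.58609538945984 189.23122414603074
[129.30927389 588.73646123 373.01313265] [ 0.26167527 -0.09293478 -0.96067121] 323.48995654542836 254.73149767712434 195.4228336924139
0.15
```

View pics/s0b.png

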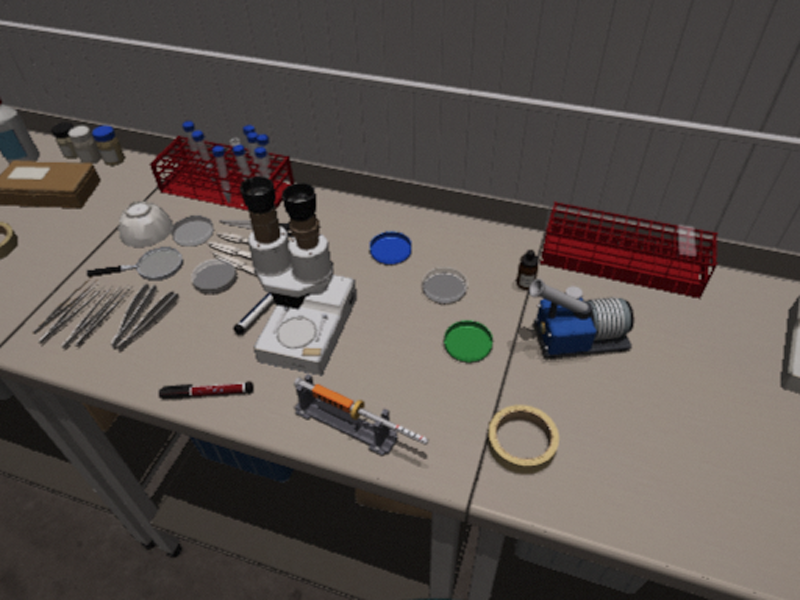

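View pics/d0b.png

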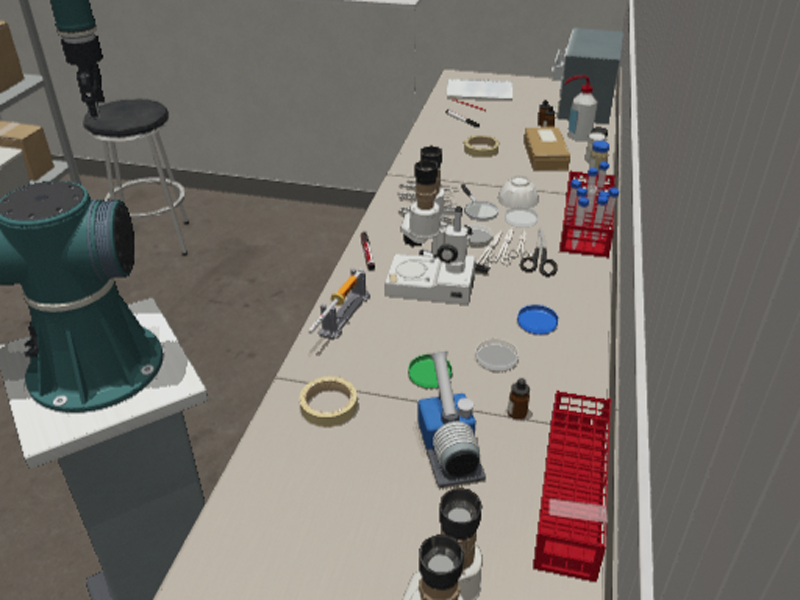

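The scene shows the gauge in its cradle (360,410), pump (585,320), and bottle (527,270). For the dish, the clear round candidates are (444,286), (193,230), (159,262) and (214,276), plus blue and green look-alikes. I'll enlarge crops to confirm which one it is.

```bash
python3 - <<'E'
from h import *
def crop(n,x0,y0,w,h):  # native coords
    return cv2.resize(cv2.imread(f'pics/{n}.png')[y0:y0+h,x0:x0+w],(400,300),interpolation=cv2.INTER_CUBIC)
def mos(l,o): cv2.imwrite(f'pics/{o}.png',np.vstack([np.hstack(l[:2]),np.hstack(l[2:])]))
mos([crop('s0',180,230,100,75),crop('s0',325,165,100,75),crop('s0',225,140,100,75),crop('s0',75,130,100,75)],'m1')
mos([crop('d0',190,165,80,60),crop('d0',250,215,80,60),crop('d0',290,190,80,60),crop('d0',260,105,100,75)],'m2')
for u,v in[(444,286),(193,230),(159,262),(214,276),(468,341),(390,248)]:
    print(u,v,onz('s0',u*.64,v*.64,8)[:2], [round(float(np.linalg.norm(onz('s0',(u-22)*.64,v*.64,15)-onz('s0',(u+22)*.64,v*.64,15))))])
E
```

```text
444 286 [ 631.16560263 -360.40981452] [76]
193 230 [986.64483819  -3.08498605] [85]
159 262 [925.32646773  74.1001962 ] [81]
214 276 [842.19140179  -6.91250407] [79]
468 341 [ 504.63028393 -334.88636464] [70]
390 248 [ 764.04806863 -319.0290863 ] [81]
```

View pics/m1.png

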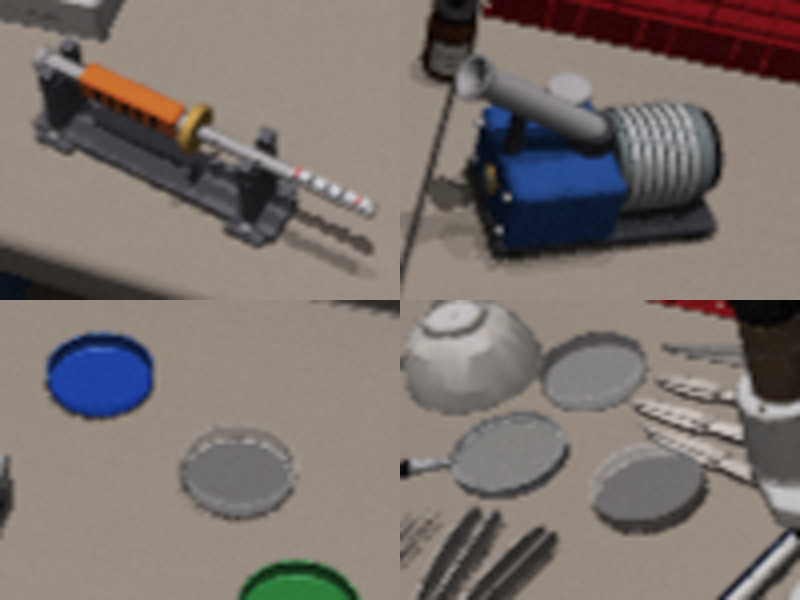

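View pics/m2.png

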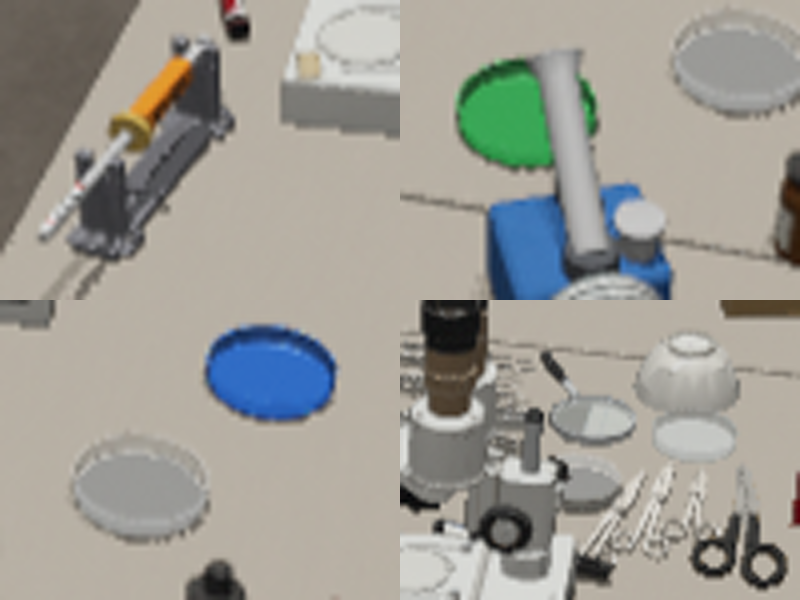

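The clear dish at (444,286) is open, about 78 mm across, upright with a see-through wall, and it sits in the work area with the blue and green look-alikes. The ones behind the microscope look like a mirror, a lid and a tilted or overturned dish. Next I'll compute poses and compare the two likeliest dishes in one enlarged crop.

```bash
python3 - <<'E'
from h import *
tip=tri([('s0',273,282.5),('d0',198.6,212.4)]);col=tri([('s0',229,262),('d0',215.6,191)])
print('tri tip',tip,'col',col)
T=onz('s0',273,282.5,55);B=onz('s0',190.5,244.5,55);C=onz('s0',229,262,55)
print('z55',T,C,B,np.linalg.norm(T-B),np.degrees(np.arctan2(*(T-B)[1::-1])))
print('side z55',onz('d0',198.6,212.4,55),onz('d0',215.6,191,55))
m=tri([('s0',343,184),('d0',281,225.6)]);l=tri([('s0',375,197.5),('d0',288,266)])
print('mouth',m,'low',l,np.linalg.norm(m-l),np.degrees(np.arctan2(*(l-m)[1::-1])),np.degrees(np.arcsin((l-m)[2]/np.linalg.norm(l-m))))
print('mouth z130',onz('s0',343,184,130),onz('d0',281,225.6,130))
print('dish',onz('s0',225+239/4,140+170/4,8),onz('d0',318,227.4,8))
print('bottle',onz('s0',337,180,0),'tape',onz('s0',523*.64,436*.64,12))
a=cv2.imread('pics/s0.png');b=cv2.imread('pics/d0.png')
r=lambda i,x,y:cv2.resize(i[y:y+36,x:x+48],(400,300),interpolation=cv2.INTER_CUBIC)
cv2.imwrite('pics/m3.png',np.hstack([r(a,261,165),r(a,113,158)]))
E
```

```text
tri tip [ 349.34721464 -177.60063822   53.40148993] col [ 435.91563121 -115.60368592   55.20136232]
z55 [ 348.58515906 -177.15898483   55.        ] [ 436.16298741 -115.64991573   55.        ] [518.1771939  -56.83847067  55.        ] 207.93865539730186 -144.6454305738949
side z55 [ 348.52873268 -179.44536381   55.        ] [ 435.91540662 -115.42838854   55.        ]
mouth [ 464.14673894 -418.01296516  129.53842721] low [ 432.87034236 -497.6707118    74.17040013] 101.92736632047848 -111.4366951883665 -32.902467767443184
mouth z130 [ 463.25477107 -417.54498234  130.        ] [ 464.36369359 -418.18965111  130.        ]
dish [ 632.23919038 -362.83810456    8.        ] [ 631.49774338 -365.54182602    8.        ]
bottle [ 581.15536628 -499.93966307    0.        ] tape [ 316.80167585 -314.4064526    12.        ]
```

View pics/m3.png

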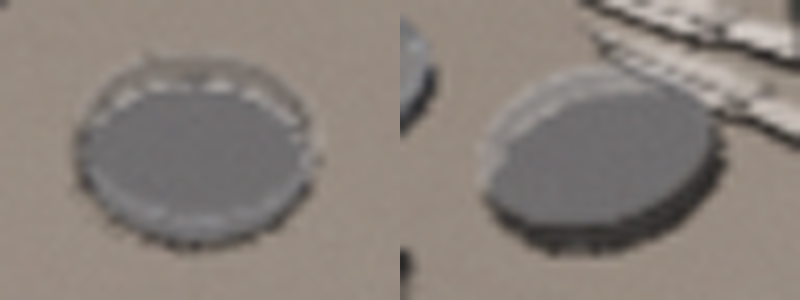

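The left dish (scene 444,286) is upright and open, so it is the one meant. The right one is tilted clutter. Next is an IK plan for all poses, and wrist looks above the pump and the gauge.

```bash
cat >> h.py <<'E'
def gframe(yaw,dip):
    y,d=np.radians([yaw,dip]);h=np.array([np.cos(y),np.sin(y),0]);k=np.array([0,0,1.])
    gx=h*np.cos(d)-k*np.sin(d);gz=h*np.sin(d)+k*np.cos(d);return np.c_[gx,np.cross(gz,gx),gz]
def tool(go,G,s=1,pitch=0,grip=-43.5):
    """TCP pose holding gauge with origin go, axes G; tool z tilted by pitch about gauge y"""
    a=np.radians(pitch);gx,gy,gz=G.T
    z=-gz*np.cos(a)+gx*np.sin(a);y=-s*gy;R=np.c_[np.cross(y,z),y,z]
    return go+G[:,0]*grip-3*z,R
E
python3 - <<'E'
from h import *
st=sense();f=pickle.load(open('pics/w0.pkl','rb'));R,t,F,_,_=cam(f)
Rt=np.array(st['tcp_rot']);print('cam in tool',Rt.T@(-R.T@t-st['tcp_pos']),'fwd',Rt.T@R[2],'right',Rt.T@R[0]);print(Rt)
for u,v in[(260,360),(322,370),(355,280),(300,285)]:print('scope',onz('s0',u*.64,v*.64,0 if v>350 else 50)[:2])
col=np.array([436.1,-115.6,55]);m=np.array([464,-418,130]);dish=np.array([632,-363.5,80])
for s in(1,-1):
  for p in(-20,0,20):
    G=gframe(-144.6,0);print(s,p,'grasp',np.round(solve_ik(*tool(col,G,s,p)) if solve_ik(*tool(col,G,s,p)) is not None else [],0))
    Gt=gframe(-111.5,35)
    for b in(0,140):
        q=solve_ik(*tool(m-Gt[:,0]*b,Gt,s,p));print('   ins',b,None if q is None else np.round(q,0))
    for yw in(-145,-100,-60,-20,20,60,100):
        Gd=gframe(yw,0);q=solve_ik(*tool(dish-Gd[:,0]*105,Gd,s,p));print('   dish',yw,None if q is None else np.round(q,0))
E
```

```text
cam in tool [  70.67185825   -1.05668484 -120.38618463] fwd [-2.77843243e-01 -6.37937621e-04  9.60626215e-01] right [5.14938883e-04 9.99999537e-01 8.13021343e-04]
[[-9.44814086e-01  3.27606345e-01 -6.51599467e-04]
 [ 3.27606950e-01  9.44813119e-01 -1.36230577e-03]
 [ 1.69339711e-04 -1.50059419e-03 -9.99998860e-01]]
scope [627.5828497  -23.97409763]
scope [ 563.75806459 -105.18643067]
scope [ 676.25667186 -214.0223498 ]
scope [ 707.60067757 -127.82373503]
1 -20 grasp [-33.  26. 122.  40.  30. 167.]
   ins 0 [-66.  47.  76.  37. 100. 128.]
   ins 140 [-59.  37.  84.  41.  98. 134.]
   dish -145 [ -33.   42.   76.   23.   56. -170.]
   dish -100 [-33.  41.  80.  20.  69. 148.]
   dish -60 [-34.  40.  82.   9.  77. 112.]
   dish -20 [-36.  40.  82.  -6.  77.  76.]
   dish 20 [-37.  40.  81. -18.  71.  40.]
   dish 60 [-37.  41.  78. -23.  60.   4.]
   dish 100 [-37.  43.  75. -18.  48. -36.]
1 0 grasp [ -19.   27.  112.   -0.   41. -145.]
   ins 0 [-61.  37.  81.  27.  86. 133.]
   ins 140 [-53.  28.  86.  30.  86. 142.]
   dish -145 [ -25.   46.   66.   -0.   69. -150.]
   dish -100 [-2
[... 1250 characters left out ...]
 69.  30.]
   dish -100 [-24.  38.  83.  -0.  59. -14.]
   dish -60 [-29.  32.  95.  -0.  53. -59.]
   dish -20 [ -39.   31.   98.   -0.   51. -109.]
   dish 20 [ -46.   34.   90.   -0.   56. -156.]
   dish 60 [-47.  41.  75.  -0.  64. 163.]
   dish 100 [-43.  48.  60.  -0.  72. 127.]
-1 20 grasp [ -9.  34. 101. -16.  60.  55.]
   ins 0 [-53.  30.  87.  14.  71. -37.]
   ins 140 [-43.  22.  88.  14.  76. -26.]
   dish -145 [-18.  53.  53. -16.  87.  39.]
   dish -100 [-14.  39.  85. -24.  58.   9.]
   dish -60 [-22.  28. 108. -25.  30. -32.]
   dish -20 [ -44.   26.  114.   21.   23. -132.]
   dish 20 None
   dish 60 [-55.  45.  71.  19.  74. 148.]
   dish 100 [-47.  57.  42.  11.  97. 123.]
```

```bash
python3 - <<'E'
from h import *
col=np.array([436.1,-115.6,55]);m=np.array([464,-418,130])
G=gframe(-144.6,0);p,R=tool(col,G,-1);p=p-0;p[2]=200
reach(p,R);snap('wrist','w1')
h=gframe(-111.5,0);_,R2=tool(col,h,-1);q=m-40*h[:,0];q[2]=250
reach(q,R2);snap('wrist','w2')
print(sense()['t'],sense()['wrist_force'])
a=cv2.imread('pics/w1.png');b=cv2.imread('pics/w2.png')
for c,n in((a,'w1b'),(b,'w2b')):cv2.imwrite(f'pics/{n}.png',cv2.resize(c,(800,600),interpolation=cv2.INTER_CUBIC))
print(proj('w1',col)/.64,proj('w2',m)/.64,proj('w2',m+100*gframe(-111.5,35)[:,0])/.64)
E
```

```text
3.9167 [-0.31305152  0.1312194   0.00367002]
[397.42243632 367.5973387 ] [399.12273741 381.93361471] [398.90927054 457.88826186]
```

View pics/w1b.png

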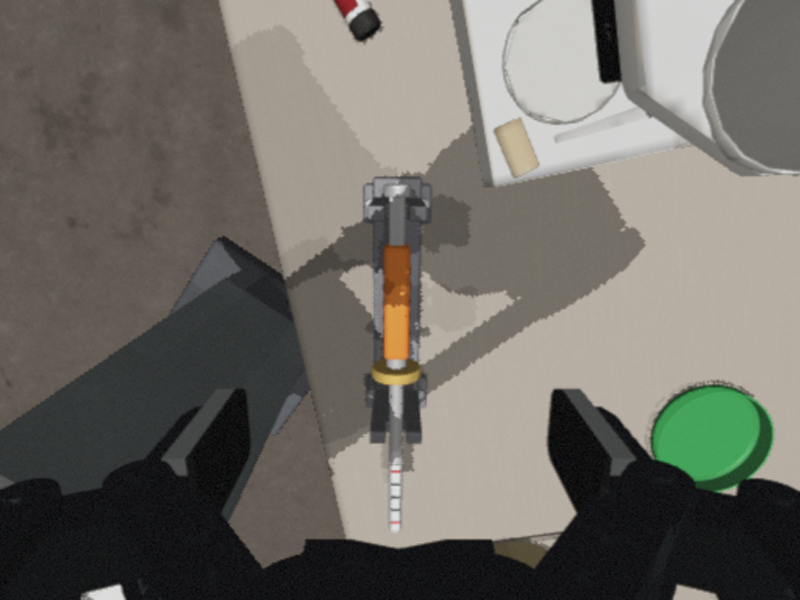

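View pics/w2b.png

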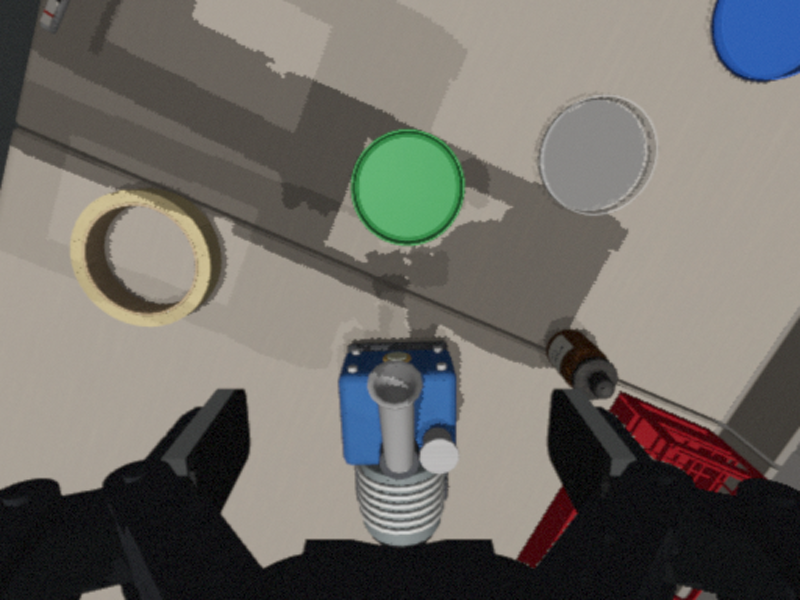

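The w1 view shows the gauge axis from the button (397,186) to the tip (395,530), with the collar at about (396,373). In w2 the tube's mouth is at (396,383) and its lower end at (400,470). I'll refine the tube's yaw from its edges against the blue case.

```bash
python3 - <<'E'
from h import *
im=cv2.imread('pics/w2.png');hsv=cv2.cvtColor(im,cv2.COLOR_BGR2HSV)
for v in range(232,304,3):
    r=(hsv[v,:,1]<110);u=255 if r[255] else 252;a=u
    while r[a-1]:a-=1
    b=u
    while r[b+1]:b+=1
    print(v,a,b,(a+b)/2,end=' | ')
print()
w=cv2.imread('pics/w1.png');hw=cv2.cvtColor(w,cv2.COLOR_BGR2HSV)
for v in range(160,228,6):
    k=np.where((hw[v,230:280,1]>150)&(hw[v,230:280,0]<20))[0]+230;print(v,k.min(),k.max(),end=' | ')
T=onz('w1',395*.64,530*.64,55);B=onz('w1',397*.64,186*.64,55);C=onz('w1',396*.64,373*.64,55)
print('\n',T,C,B,np.linalg.norm(T-B),np.degrees(np.arctan2(*(T-B)[1::-1])))
print('mouth',onz('w2',396*.64,383*.64,130),'low',onz('w2',400*.64,470*.64,73))
print('dish top',onz('w2',597*.64,154*.64,8))
E
```

```text
232 243 263 253.0 | 235 239 266 252.5 | 238 237 269 253.0 | 241 236 269 252.5 | 244 235 270 252.5 | 247 235 270 252.5 | 250 236 269 252.5 | 253 237 268 252.5 | 256 239 265 252.0 | 259 242 264 253.0 | 262 242 264 253.0 | 265 243 264 253.5 | 268 243 264 253.5 | 271 243 264 253.5 | 274 244 264 254.0 | 277 244 265 254.5 | 280 244 265 254.5 | 283 244 265 254.5 | 286 244 266 255.0 | 289 244 358 301.0 | 292 243 355 299.0 | 295 243 353 298.0 | 298 154 360 257.0 | 301 152 357 254.5 | 
160 246 261 | 166 246 261 | 172 246 261 | 178 246 261 | 184 246 261 | 190 246 261 | 196 246 261 | 202 246 261 | 208 246 261 | 214 246 261 | 220 246 261 | 226 246 261 | 
 [ 345.56933521 -178.25969475   55.        ] [ 432.92698167 -116.86759728   55.        ] [517.71414826 -57.16238304  55.        ] 210.47184030473147 -144.87507511308627
mouth [ 462.27631343 -417.96831244  130.        ] low [ 431.33699039 -502.95261896   73.        ]
dish top [ 632.15847048 -361.53833346    8.        ]
```

```bash
python3 - <<'E'
from h import *
from scipy.optimize import least_squares
pts=[(265,253.4),(271,253.7),(277,254.3),(283,254.6),(286,254.9)]
def res(x):
    m=np.array([x[0],x[1],130]);d=gframe(x[2],35)[:,0]
    P=np.array([proj('w2',m+s*d) for s in np.linspace(0,110,56)])
    pm=P[0];return [pm[0]-252.7,pm[1]-245]+[(np.interp(v,P[:,1],P[:,0])-u)*.7 for v,u in pts]
r=least_squares(res,[463,-418,-111]);print(r.x,r.fun)
a=onz('w1',253.5,226,55);b=onz('w1',253.5,120,55);print(np.degrees(np.arctan2(*(a-b)[1::-1])),a)
G=gframe(-144.8,0);n=G[:,1];print('lateral',n@a[:3],n@[436.1,-115.6,55],n@[432.9,-116.9,55], 'along', G[:,0]@[436.1,-115.6,55],G[:,0]@[432.9,-116.9,55])
E
```

```text
[ 461.68538061 -417.62724839 -110.04978041] [-0.09473209  0.00486825  0.16297349  0.16881182 -0.03534986 -0.02951153
 -0.13159237]
-144.5618283879856 [ 442.82209279 -109.89106189   55.        ]
lateral 345.05388519332075 345.8440833291876 345.06178828527993 along -289.7213144147216 -286.35708872902836
```

```bash
python3 - <<'E'
from h import *
G=gframe(-144.7,0);col=G[:,0]*-288.2+G[:,1]*345.2;col[2]=55;print(col)
p,R=tool(col,G,-1)
up=p+[0,0,90]
move_gripper(50)
reach(up,R);line_to(p,R,feed=100);move_gripper(5,60)
s=sense();print('grip',s['width'],s['grip_force'],s['wrist_force'],s['t'])
if s['width']<10 : raise SystemExit
line_to(p+[0,0,120],R,feed=120)
s=sense();print(s['width'],s['grip_force'],s['wrist_force'])
W=gframe(-125,0);pw,Rw=tool(np.array([430,-190,210])+43.5*W[:,0],W,-1);reach(pw,Rw)
Gt=gframe(-110.3,35);m=np.array([462.5,-417.7,130])
reach(*tool(m-Gt[:,0]*120,Gt,-1))
s=sense();print(s['t'],s['width'],s['wrist_force'],s['wrist_torque'])
snap('wrist','w3');snap('scene','s3');snap('side','d3')
print(proj('w3',m),proj('w3',m-Gt[:,0]*15))
a=cv2.imread('pics/w3.png')
x,y=proj('w3',m).astype(int);y=min(y,384-75)
r=lambda n,p,w,h:cv2.resize(cv2.imread(f'pics/{n}.png')[int(p[1]-h/2):int(p[1]-h/2)+h,int(p[0]-w/2):int(p[0]-w/2)+w],(400,300),interpolation=cv2.INTER_CUBIC)
c=[r('s3',proj('s3',m-10*Gt[:,0]),80,60),r('d3',proj('d3',m-10*Gt[:,0]),80,60)]
cw=cv2.resize(a[84:384,56:456],(400,300));cz=r('w3',(x,y),100,75)
cv2.imwrite('pics/m4.png',np.vstack([np.hstack(c),np.hstack([cw,cz])]));print(x,y)
E
```

```text
[ 434.6873054  -115.19212875   55.        ]
grip 13.239499721924286 59.715065360069275 [-0.72097693 -0.65580464  5.28059283] 7.0
13.011200008372738 58.727967739105225 [-0.11071073  0.16468893 -1.82149601]
9.5083 13.011481925785755 [-0.36817672  0.72126948 -1.71371101] [-0.35325418  0.05964065 -0.00052098]
[256.29329936 532.02042906] [256.27799077 513.74119976]
256 309
```

View pics/m4.png

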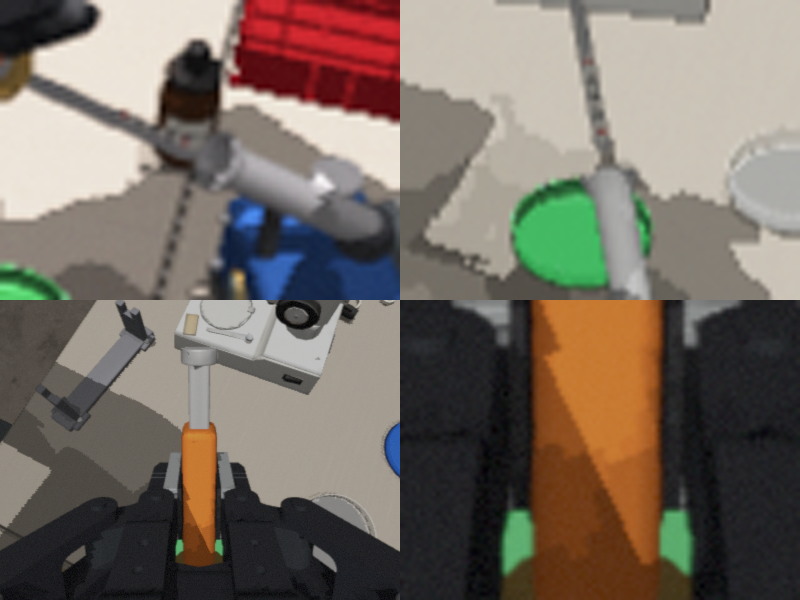

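```bash
python3 - <<'E'
from h import *
Gt=gframe(-110.3,35);m=np.array([462.5,-417.7,130])
o=lambda n:np.floor(proj(n,m-10*Gt[:,0])-[40,30])
S=lambda x,y:('s3',*(o('s3')+np.array([x,y])/5-.4)); D=lambda x,y:('d3',*(o('d3')+np.array([x-400,y])/5-.4))
g=lambda P:np.round(Gt.T@(P-m),1)
print('mark50',g(tri([S(123,114),D(588,62)])));print('mark tip',g(tri([S(187,139),D(601,132)])))
print('mouth',g(tri([S(212,160),D(608,178)])));print('tube',g(tri([S(300,198),D(622,250)])))
im=[cv2.resize(cv2.imread(f'pics/{n}.png')[int(o(n)[1])+8:int(o(n)[1])+53,int(o(n)[0])+10:int(o(n)[0])+60],(400,360),interpolation=cv2.INTER_CUBIC) for n in('s3','d3')]
for i,n in enumerate(('s3','d3')):
    for s in(-60,-40,-15,0,30,60):
        q=(proj(n,m+s*Gt[:,0])+.5-o(n)-[10,8])*8
        cv2.circle(im[i],tuple(int(k) for k in q),2,(0,0,255) if s<=-15 else (0,255,255),-1)
cv2.imwrite('pics/m5.png',np.hstack(im))
E
```

```text
mark50 [-59.4   0.4   1.9]
mark tip [-22.3   0.3   3.8]
mouth [-0.5  1.4 -2.1]
tube [41.8 -4.6  7. ]
```

View pics/m5.png

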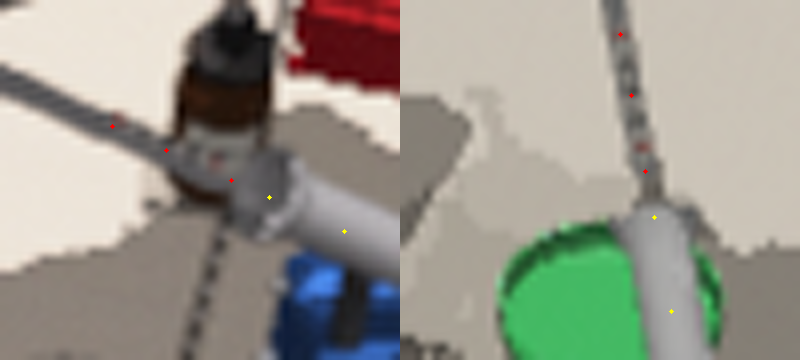

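The overlay puts the rod and tube axes on my model in both views to about 1 mm. I'll insert with force monitoring.

```bash
python3 - <<'E'
from h import *
Gt=gframe(-110.3,35);m=np.array([462.5,-417.7,130])
f0=np.array(sense()['wrist_force']);t0=np.array(sense()['wrist_torque'])
off=np.zeros(3)
for b in [105,95,85,75,65,55,45,35,25,15,8,5]:
    p,R=tool(m-Gt[:,0]*b,Gt,-1);line_to(p,R,feed=60)
    s=sense();f=Gt.T@(np.array(s['wrist_force'])-f0);t=Gt.T@(np.array(s['wrist_torque'])-t0)
    print(b,np.round(f,1),np.round(t,2),round(s['t'],2),round(s['width'],2))
    if np.linalg.norm(f)>15: print('stop');break
E
```

```text
105 [-0.4  1.1  1.4] [-0.02  0.   -0.02] 10.06 12.92
95 [ 0.1 -0.1  1. ] [-0.02  0.06  0.09] 10.38 13.02
85 [-0.1  0.1  0.5] [0.02 0.02 0.09] 10.69 13.11
75 [-0.5  1.1  1. ] [0.03 0.06 0.05] 11.01 12.9
65 [-1.5  0.3 -0.3] [-0.01  0.04  0.04] 11.32 13.24
55 [-0.1 -0.7  1.3] [-0.06  0.02 -0.  ] 11.64 13.19
45 [-0.7  1.2  1.3] [-0.07 -0.01  0.05] 11.96 12.85
35 [-0.7  1.   1. ] [-0.01  0.07  0.03] 12.28 13.03
25 [-0.3  0.1  0.9] [0.03 0.03 0.08] 12.59 12.79
15 [0.4 1.  1.3] [ 0.04 -0.01  0.14] 12.91 13.05
8 [-0.3 -0.4  0.4] [-0.   -0.02  0.04] 13.18 13.16
5 [-0.3  0.1  0.8] [-0.    0.05  0.1 ] 13.43 13.23
```

```bash
python3 - <<'E'
from h import *
Gt=gframe(-110.3,35);m=np.array([462.5,-417.7,130])
for b in np.arange(4,-7,-.7):
    p,R=tool(m-Gt[:,0]*b,Gt,-1);line_to(p,R,feed=25);pause(.06)
    s=sense();f=Gt.T@(np.array(s['wrist_force'])-[-.37,.72,-1.71]);t=Gt.T@(np.array(s['wrist_torque'])-[-.353,.06,0])
    print(round(b,1),np.round(f,1),np.round(t,2),round(s['t'],2))
    if f[0]<-14 or np.linalg.norm(f)>25: break
pause(.8);s=sense();print(Gt.T@(np.array(s['wrist_force'])-[-.37,.72,-1.71]),s['t'],Gt.T@(np.array(s['tcp_pos'])-p))
snap('scene','s6');snap('side','d6')
c=[cv2.resize(cv2.imread(f'pics/{n}.png')[int(q[1]):int(q[1])+45,int(q[0]):int(q[0])+50],(400,360),interpolation=cv2.INTER_CUBIC) for n in('s6','d6') for q in [proj(n,m)-[25,22]]]
cv2.imwrite('pics/m6.png',np.hstack(c))
E
```

```text
4.0 [-0.1  0.4  0.2] [-0.07 -0.04 -0.03] 13.73
3.3 [-2.7  0.5  2. ] [-0.06  0.36  0.03] 14.04
2.6 [-7.4  0.1  3.2] [-0.08  1.12  0.03] 14.35
1.9 [-9.4 -0.1  3.4] [-0.11  1.43  0.01] 14.66
1.2 [-12.3   0.2   3.9] [-0.09  1.74  0.04] 14.97
0.5 [-14.4   0.2   4.7] [-0.13  2.1   0.03] 15.28
[-14.78301709  -0.89465388   4.80962673] 16.075 [-3.12425766e+00 -1.08023380e-01 -2.42169368e-03]
```

View pics/m6.png

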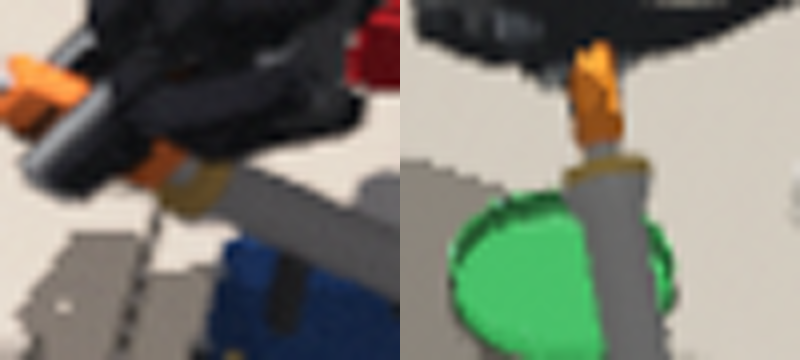

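Contact came at about 3 mm and the collar sits flush on the mouth in both views (side crop 608,170). Next: hold a little longer, withdraw, and go over the dish.

```bash
python3 - <<'E'
from h import *
Gt=gframe(-110.3,35);m=np.array([462.5,-417.7,130])
pause(.7)
p,R=tool(m-Gt[:,0]*130,Gt,-1);line_to(p,R,feed=60)
line_to(p+[0,0,50],R,feed=100)
dish=np.array([632,-363.2,80]);Gd=gframe(-30,0)
p,R=tool(dish-Gd[:,0]*105,Gd,-1)
reach(p+[0,0,120],R);line_to(p,R,feed=80);pause(.5)
s=sense();print(s['t'],s['width'],s['wrist_force'],s['tcp_pos']-p)
for n in('scene','side'):
    snap(n,n[1]+'7')
c=[]
for n in('c7','i7'):
    q=proj(n,dish-Gd[:,0]*50)-[40,30];q=np.floor(q).astype(int);print(n,q)
    a=cv2.resize(cv2.imread(f'pics/{n}.png')[q[1]:q[1]+60,q[0]:q[0]+80],(400,300),interpolation=cv2.INTER_CUBIC);c.append(a)
    for st in(0,-55,-105):
        k=(proj(n,dish+Gd[:,0]*st)+.5-q)*5;cv2.circle(a,tuple(int(v) for v in k),2,(0,255,255),-1)
c=[cv2.resize(a,(400,300)) for a in c]
cv2.imwrite('pics/m7.png',np.hstack(c))
E
```

```text
22.9583 13.398961856065963 [-0.45872236  0.45564505 -0.69484412] [0.01068569 0.00560913 0.02323827]
c7 [245 146]
i7 [261 177]
```

View pics/m7.png

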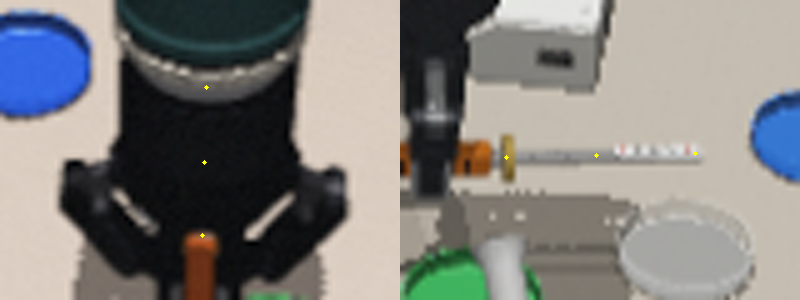

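The side view shows the rod level on the predicted line, marks up, and its tip about 4 mm too far forward (703 vs 695), which matches the contact offset. The dish hasn't moved. I'll correct the tip and hand in.

```bash
python3 - <<'E'
from h import *
dish=np.array([632,-363.2,80]);Gd=gframe(-30,0)
p,R=tool(dish-Gd[:,0]*108.7,Gd,-1);line_to(p,R,feed=20);pause(1)
s=sense();print(s['t'],s['width'],s['grip_force'],np.abs(s['joint_velocities']).max())
print(close_job())
E
```

```text
24.3917 13.22588423450021 58.781567215919495 0.11987929440903831
the job is handed in; nothing more can be done
None
```

I pushed the gauge rod into the guide tube until its collar stopped on the mouth, held it there about 1.5 s and drew it out; the job was handed in at 24.4 s with the rod held level, marks up, its tip about 80 mm above the middle of the glass dish (tip position not re-imaged after the last 3.7 mm correction).

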